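# Hang the blue caddy on the iron display stand

### The job

Put the blue metal caddy on display: hang it level by its wooden handle bar on the black iron stand's double hook, with the bar lying on both prongs behind their upturned tips, and let go. Leave the grey caddy and the dark candle cup standing where they are.

Things in the scene. Friction and masses are not known exactly. Their poses are not given: they have to be found in the camera images.
- blue_caddy: The one to hang: bright blue open metal tray, 90 (x) by 150 (y) by 60 mm high, 0.25-0.5 kg, standing left or right of the stand. Rigid handle: a strap up from each short end carries a pale wooden bar along y, 160 mm long, 12 x 12 mm, centred at x = y = 0, z = 134 mm (underside 128). Opening under the bar: 68 mm high above the rim, 150 mm wide. Origin: centre of the underside, z up.
- grey_caddy: Galvanised grey caddy with a pale wooden handle bar, same shape and size as the blue one, 140 mm high over all, on the other side of the stand. Leave it alone. Origin: centre of the underside, z up.
- hook_stand: Black iron stand, fixed, 300 mm high; 14 mm column on its z axis. Double hook: two level round prongs, 8 mm thick, at y = -48 and +48 mm, run from a crossbar at x = 0 to x = -110 mm (towards the robot); top side z = 282 mm, tips turned up to 298 mm. A bar at x = -85 mm clears column and tips; the caddy's origin then hangs at z = 154 mm. Feet stay under 90 mm. Origin: on the table, under the column.
- candle_cup: Dark steel round candle cup, open at the top, 70 mm across the rim and 70 mm high, standing on the table beyond the caddies at the robot's left. Origin: centre of the underside. Leave it alone.
Things that resemble listed ones, but are neither listed nor needed, are in the scene too. Several things look just like the blue_caddy: the one meant starts nearest to the robot's base.

How it is judged:
By the outcome, as a careful person would: the job done as asked, in the order asked, and still so for the second after the job is handed in, with the robot touching nothing.
It also fails if it takes over 42 s, if anything falls off the work surface, if the arm or the gripper's body presses on something with over 40 N, if the wrist force passes 120 N, or if a joint passes its speed limit or range.

### The arm

A 6-joint arm with a two-finger parallel gripper is mounted at the origin on the work surface. World frame = base frame: x ahead of the robot, y to its left, z up, the work surface at z = 0. Lengths are in mm, angles in rad, forces in N, time in s.
With the tool pointing down it reaches from about 225 to 725 mm from the base axis. Payload 3.1 kg.
Tool frame: the origin (TCP) lies on the centre line of the jaws, within the pads' length; the fingertips stand 25 mm ahead of it and the grasp point (between the pads) lies 6 mm ahead of it; y points along the fingers, x is the direction in which the jaws open and shut, and the axes are right-handed (so a half turn about y gives the same grasp; the last joint's range is limited). The gripper opens to 85 mm and grips with 20 to 120 N. Pads are 22 mm wide; open, the fingers measure 114 mm over their backs; the gripper's body (76 mm by 85 mm) begins 54 mm behind the grasp point. The pads swing forward as they close: fully open they stand 13 mm farther back than shut.
Start: joints at [-1.327, 0.048, 0.099, 1.622, 0, 1.443], TCP at [190.714, -489.128, 256.312] pointing down, gripper open.
Joint ranges: [-2.91, 2.91], [-0.99, 1.94], [-1.21, 1.42], [-2.12, 2.29], [-1.49, 1.47], [-3.14, 3.14]. Speed limits (rad/s): [2.79, 2.79, 3.14, 3.14, 3.14, 3.14].

### API

Orientations are given as [roll, pitch, yaw] about the fixed x, y, z axes, in that order (R = Rz(yaw) Ry(pitch) Rx(roll)).
In Python, from plant import bot gives the robot as it stands. The module is installed in compiled form; this text tells all that it offers. Calls block until the motion is done:
- bot.goto(position, orientation): joint-space move of the TCP to a pose.
- bot.movel(position, orientation=None, feed=150, threshold=None): straight line of the TCP; orientation=None keeps the orientation; feed is the mean speed in mm/s. With threshold (N) it stops when the force on the tool has changed by that much, and returns True; else False.
- bot.move_j(angles): joint-space move.
- bot.command_gripper(opening, grasp_force=None): finger opening in mm; grasp_force is the grip in N (None keeps the last); returns when the fingers have stopped.
- bot.wait(seconds).
- bot.ik(position, orientation): joint angles nearest the present ones, or None.
- bot.sense(): the state.
- bot.read_camera(name): name is "scene" or "side" or "wrist"; returns a dict with "color" (420x560x3 uint8, red, green, blue), "K" (3x3 intrinsics, pixels), "rvec" (rotation vector, rad) and "tvec" (3), from world to camera coordinates, as OpenCV has them. Camera axes: x right, y down, z forward; pixel columns grow to the right and rows downward; lengths in mm; the calibration is good to about 2 mm. A picture is of the moment at which its call begins. There is no depth.
A pose or a line that the arm cannot do raises bot.PlanningError and nothing moves.
- bot.sign_off(): hands the job in, once; it reports no verdict.
Trained networks look in a picture, given as the dict that the camera call returned (one of the last four; its "shot" number tells which), for a name from the list of things; names that differ only in an ending like _2 or _b are one class to them, and where a whole thing is asked for, a point or a joint stands for the part that bears it (a point fixed in the world has none). Each returns a list of dicts, best first, with "confidence" (0 to 1); they miss things now and then, are a little off and sometimes report something else, mostly with a low value. They report only what shows in the picture. A call takes as long as a camera call. They do not tell look-alikes from the thing itself.
- bot.search_frame(thing, picture): "position" ([x, y, z] in mm, in the coordinates of the camera as it stood for that picture, good to about 4 mm: the middle of the surface that is visible of it).
- bot.outline_of(thing, picture): "region" (420x560 bool, what is visible of it).
The state is a dict: "t": time; "joint_pos": joint angles; "qvel": joint speeds; "joint_torque": joint torques, N m; "eef_pos": TCP position; "tool_rot": TCP orientation; "wrist_force": force on the tool from outside, world axes, zero at the start; "moment": the same for the moment, N m; "gripper_width": finger opening in mm.
Only numpy, scipy, OpenCV 4.12 (cv2) and the standard library are available. Lean on these libraries where they do the work, as an engineer would, in place of code of your own. Each camera call takes 0.05 s, during which the arm holds its last target.

## Working session

There is one attempt and no reset: what is moved stays moved. The work goes in short steps, each a Python script; the robot and the scene stay as the last script left them, time stands still between calls to the robot, and variables do not carry over. Pictures are saved under pics/ and viewed, and the job is handed in when it is done.

```bash
mkdir -p pics
cat > h.py <<'E'
import numpy as np, cv2
from plant import bot
def save(p,n): cv2.imwrite('pics/'+n, p['color'][:,:,::-1])
def c2w(p,x):
    R=cv2.Rodrigues(np.array(p['rvec'],float))[0]; return R.T@(np.array(x,float)-np.array(p['tvec'],float).ravel())
def proj(p,X): return cv2.projectPoints(np.array(X,float).reshape(-1,3),np.array(p['rvec'],float),np.array(p['tvec'],float),np.array(p['K'],float),None)[0].reshape(-1,2)
def onplane(p,uv,z):
    R=cv2.Rodrigues(np.array(p['rvec'],float))[0]; C=-R.T@np.array(p['tvec'],float).ravel()
    d=R.T@np.linalg.inv(p['K'])@np.array([uv[0],uv[1],1.]); return C+d*(z-C[2])/d[2]
E
python3 - <<'E'
from h import *
s=bot.sense(); print(s['t'],s['tool_rot'],s['gripper_width'])
for n in ['scene','side']:
    p=bot.read_camera(n); save(p,n+'0.png')
    np.save(n+'0.npy',p,allow_pickle=True)
    for t in ['blue_caddy','grey_caddy','hook_stand','candle_cup']:
        for d in bot.search_frame(t,p): print(n,t,round(d['confidence'],2),c2w(p,d['position']).round(0))
print(bot.sense()['t'])
E
```

```text
0.0 [-1.57054435  0.00233955 -1.19902425] 85.28046008619906
scene blue_caddy 0.82 [457. 511.  18.]
scene blue_caddy 0.7 [528. 303.  17.]
scene blue_caddy 0.67 [815. 154.  20.]
scene grey_caddy 0.74 [ 496. -365.   40.]
scene hook_stand 0.89 [670. -28.  89.]
scene candle_cup 0.57 [680. 269.  41.]
side blue_caddy 0.87 [804. 171.  40.]
side blue_caddy 0.42 [520. 330. 142.]
side grey_caddy 0.57 [ 492. -363.   34.]
side hook_stand 0.76 [666. -44. 269.]
side candle_cup 0.72 [680. 274.  46.]
0.5
```

View pics/scene0.png

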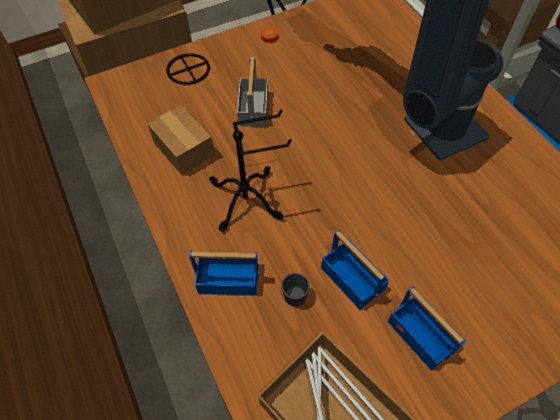

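View pics/side0.png

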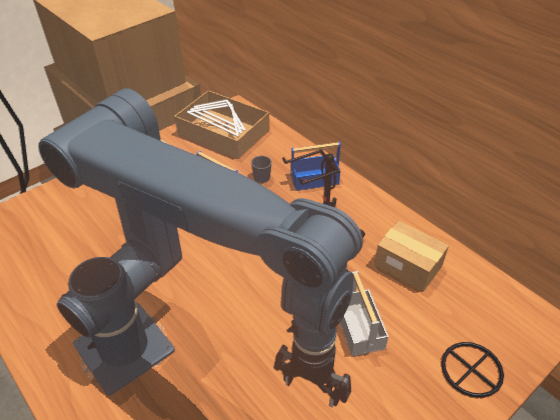

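Run:
```python
from h import *
p=np.load('scene0.npy',allow_pickle=True).item()
c=p['color'][:,:,::-1]
a=cv2.resize(c[225:315,310:400],None,fx=6.6,fy=6.6,interpolation=cv2.INTER_CUBIC)
cv2.imwrite('pics/crop1.png',a)
b=cv2.resize(c[100:235,200:300],None,fx=4.4,fy=4.4,interpolation=cv2.INTER_CUBIC)
cv2.imwrite('pics/crop2.png',b)
for uv in [(337,235),(384,277)]: print(onplane(p,uv,134))
print(-cv2.Rodrigues(p['rvec'])[0].T@p['tvec'])
```

```text
[543.76256668 233.2719304  134.        ]
[503.75481851 380.01792892 134.        ]
[ 936.60201979  714.57902561 1211.93464665]
```

View pics/crop1.png

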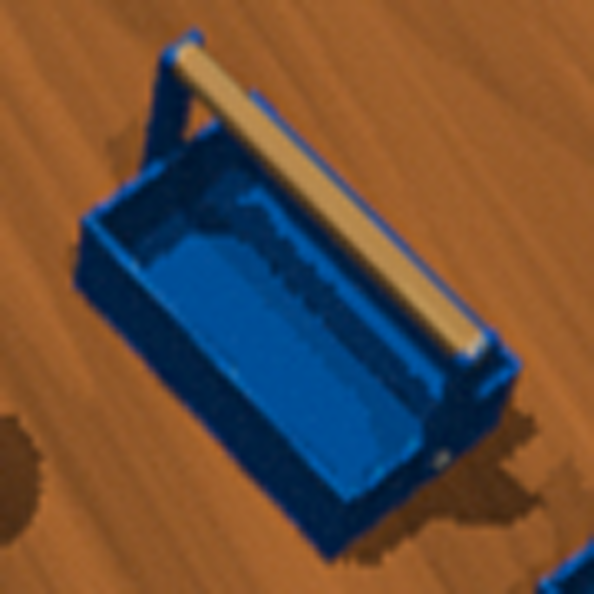

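View pics/crop2.png

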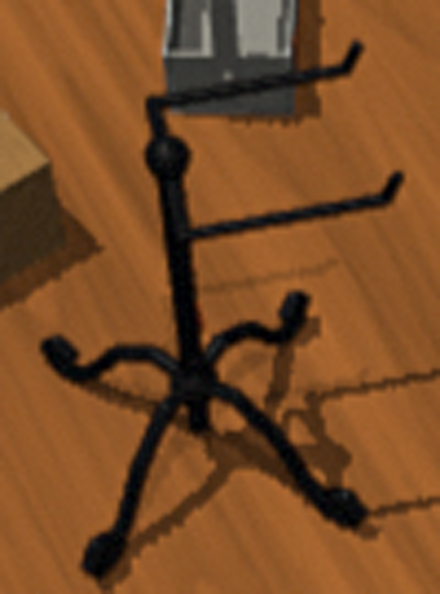

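```bash
cat >> h.py <<'E'
from scipy.optimize import least_squares
def T(q,X):
    c,s=np.cos(q[2]),np.sin(q[2]); X=np.array(X,float); return np.c_[q[0]+c*X[:,0]-s*X[:,1], q[1]+s*X[:,0]+c*X[:,1], X[:,2]]
def fit(ps,uvs,Xs,q0):
    f=lambda q: np.concatenate([(proj(p,T(q,X))-np.array(uv)).ravel() for p,uv,X in zip(ps,uvs,Xs)])
    r=least_squares(f,q0,loss='soft_l1'); return r.x, f(r.x).reshape(-1,2)
E
python3 - <<'E'
from h import *
p=np.load('scene0.npy',allow_pickle=True).item()
o=np.array([200,100])-0.4
uv=np.array([(357,45),(398,177),(153,103),(188,235),(167,150)])/4.4+o
X=[(-110,-48,296),(-110,48,296),(0,-48,278),(0,48,278),(0,0,292)]
q,r=fit([p],[uv],[X],[670,-30,0]); print('stand',q,r.round(1).tolist())
o=np.array([310,225])-0.4
uv=np.array([(183,50),(478,350),(78,285),(330,560),(85,217),(350,500)])/6.6+o
X=[(0,-78,136),(0,78,136),(45,-75,0),(45,75,0),(45,-75,60),(45,75,60)]
q,r=fit([p],[uv],[X],[524,307,.26]); print('caddy',q,r.round(1).tolist())
E
```

```text
stand [ 6.68729479e+02 -4.20184662e+01 -2.51814732e-01] [[-1.5, 0.4], [-1.9, -0.1], [1.1, -0.1], [0.3, -0.1], [1.0, 0.1]]
caddy [5.24257248e+02 3.03851585e+02 1.94850816e-01] [[0.1, -0.2], [0.2, 0.1], [-0.6, -0.3], [0.1, 0.3], [-0.2, -0.3], [0.2, 0.3]]
```

Run:
```python
from h import *
P=-np.pi/2
for pos,yaws in [((330,-150,430),(-.25,)),((420,0,480),(-.25,)),((524,304,300),(.195,)),((524,304,140),(.195,)),((524,304,332),(.195,)),((475,8,332),(-.25,)),((586,-21,332),(-.25,)),((586,-21,294),(-.25,))]:
    for y in (yaws[0],yaws[0]+np.pi,yaws[0]-np.pi):
        r=bot.ik(pos,[P,0,y]); print(pos,round(y,2),None if r is None else np.round(r,2))
```

```text
(330, -150, 430) -0.25 [-0.61 -0.24  0.2   2.01  0.    1.21]
(330, -150, 430) 2.89 [-0.61 -0.24  0.2   2.01  0.   -1.93]
(330, -150, 430) -3.39 [-0.61 -0.24  0.2   2.01  0.   -1.93]
(420, 0, 480) -0.25 [-0.16 -0.03  0.5   2.09  0.    1.66]
(420, 0, 480) 2.89 [-0.16 -0.03  0.5   2.09  0.   -1.48]
(420, 0, 480) -3.39 [-0.16 -0.03  0.5   2.09  0.   -1.48]
(524, 304, 300) 0.2 [0.42 0.29 0.45 1.74 0.   1.79]
(524, 304, 300) 3.34 [ 0.42  0.29  0.45  1.74 -0.   -1.35]
(524, 304, 300) -2.95 [ 0.42  0.29  0.45  1.74 -0.   -1.35]
(524, 304, 140) 0.2 [0.42 0.26 0.11 1.42 0.   1.79]
(524, 304, 140) 3.34 [ 0.42  0.26  0.11  1.42 -0.   -1.35]
(524, 304, 140) -2.95 [ 0.42  0.26  0.11  1.42 -0.   -1.35]
(524, 304, 332) 0.2 [0.42 0.31 0.55 1.81 0.   1.79]
(524, 304, 332) 3.34 [ 0.42  0.31  0.55  1.81 -0.   -1.35]
(524, 304, 332) -2.95 [ 0.42  0.31  0.55  1.81 -0.   -1.35]
(475, 8, 332) -0.25 [-0.12 -0.05  0.16  1.77  0.    1.7 ]
(475, 8, 332) 2.89 [-0.12 -0.05  0.16  1.77  0.   -1.45]
(475, 8, 332) -3.39 [-0.12 -0.05  0.16  1.77  0.   -1.45]
(586, -21, 332) -0.25 [-0.15  0.25  0.48  1.8   0.    1.67]
(586, -21, 332) 2.89 [-0.15  0.25  0.48  1.8   0.   -1.47]
(586, -21, 332) -3.39 [-0.15  0.25  0.48  1.8   0.   -1.47]
(586, -21, 294) -0.25 [-0.15  0.23  0.37  1.72  0.    1.67]
(586, -21, 294) 2.89 [-0.15  0.23  0.37  1.72  0.   -1.47]
(586, -21, 294) -3.39 [-0.15  0.23  0.37  1.72  0.   -1.47]
```

Run:
```python
from h import *
P=-np.pi/2
bot.goto((330,-150,430),[P,0,-.25]); print(bot.sense()['t'])
bot.goto((420,0,480),[P,0,-.25]); print(bot.sense()['t'])
for n in ['wrist','side']:
    p=bot.read_camera(n); save(p,n+'1.png'); np.save(n+'1.npy',p,allow_pickle=True)
p=np.load('wrist1.npy',allow_pickle=True).item()
print(-cv2.Rodrigues(p['rvec'])[0].T@p['tvec'], cv2.Rodrigues(p['rvec'])[0])
```

```text
2.0
2.7583
[437.62939375  67.06876569 597.03485843] [[ 0.96874657 -0.24804177 -0.00231489]
 [-0.23772809 -0.93104923  0.27682609]
 [-0.07081971 -0.26762401 -0.96091725]]
```

View pics/wrist1.png

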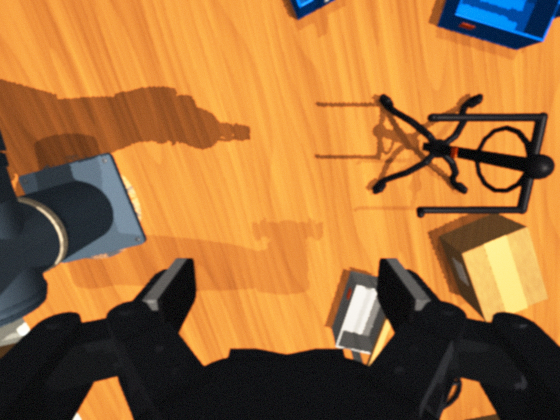

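View pics/side1.png

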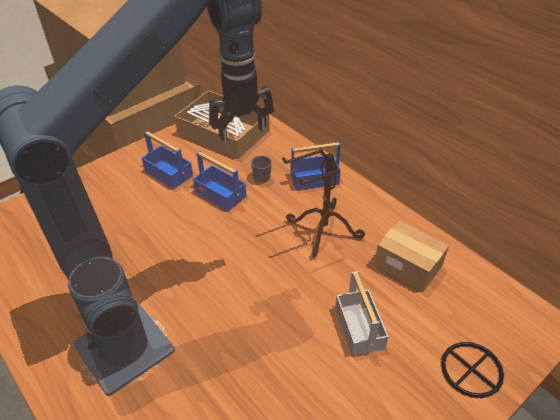

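Run:
```python
from h import *
c=np.load('wrist1.npy',allow_pickle=True).item()['color'][:,:,::-1]
cv2.imwrite('pics/cw1.png',cv2.resize(c[85:230,360:560],None,fx=4,fy=4,interpolation=cv2.INTER_CUBIC))
c=np.load('side1.npy',allow_pickle=True).item()['color'][:,:,::-1]
cv2.imwrite('pics/cs1.png',cv2.resize(c[135:260,180:380],None,fx=4,fy=4,interpolation=cv2.INTER_CUBIC))
```

```text
(no output)
```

View pics/cw1.png

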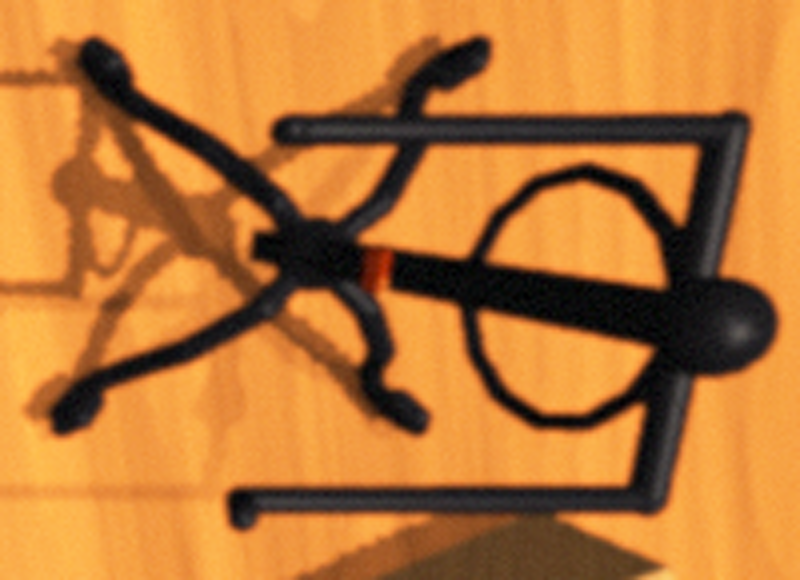

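View pics/cs1.png

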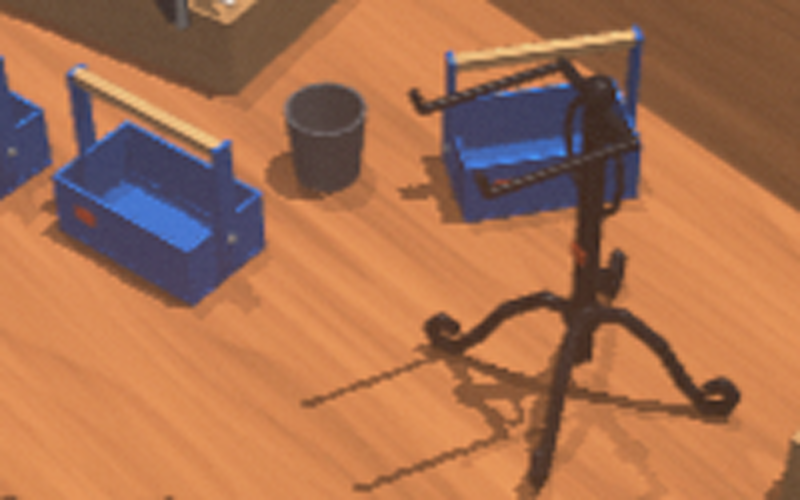

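Run:
```python
from h import *
L=lambda n: np.load(n+'.npy',allow_pickle=True).item()
ps=L('scene0');pw=L('wrist1');pd=L('side1')
uw=np.array([(288,130),(243,514),(738,127),(654,495)])/4+np.array([360,85])-.37
Xw=[(-110,48,296),(-110,-48,296),(0,48,278),(0,-48,278)]
us=np.array([(357,45),(398,177),(153,103),(188,235)])/4.4+np.array([200,100])-.4
Xs=[(-110,-48,296),(-110,48,296),(0,-48,278),(0,48,278)]
ud=np.array([(416,95),(484,182),(570,66),(632,143)])/4+np.array([180,135])-.37
Xd=[(-110,48,296),(-110,-48,296),(0,48,278),(0,-48,278)]
for a,b,c in [([pw],[uw],[Xw]),([ps],[us],[Xs]),([pd],[ud],[Xd]),([pw,ps,pd],[uw,us,ud],[Xw,Xs,Xd])]:
    q,r=fit(a,b,c,[670,-40,-.25]); print(q.round(3),r.round(1).tolist())
uc=np.array([(72,75),(221,150)])/4+np.array([180,135])-.37
us=np.array([(183,50),(478,350),(78,285),(330,560),(85,217),(350,500)])/6.6+np.array([310,225])-.4
X=[(0,-78,136),(0,78,136),(45,-75,0),(45,75,0),(45,-75,60),(45,75,60)]
# side view: near long side corners with the red mark = x -45 side
ud=np.array([(78,72),(222,147),(57,232),(195,304),(55,183),(193,248)])/4+np.array([180,135])-.37
Xd=[(0,78,136),(0,-78,136),(-45,75,0),(-45,-75,0),(-45,75,60),(-45,-75,60)]
for a,b,c in [([ps],[us],[X]),([pd],[ud],[Xd]),([ps,pd],[us,ud],[X,Xd])]:
    q,r=fit(a,b,c,[524,304,.2]); print(q.round(3),r.round(1).tolist())
```

```text
[ 6.68464e+02 -3.72470e+01 -2.42000e-01] [[2.9, -0.4], [2.5, 1.0], [-7.3, -0.5], [-5.6, 0.1]]
[ 6.67569e+02 -4.14220e+01 -2.53000e-01] [[-0.9, 0.4], [-1.3, -0.1], [1.7, -0.1], [0.8, -0.1]]
[ 6.69212e+02 -4.13890e+01 -2.49000e-01] [[0.9, -0.4], [0.5, -1.2], [-2.3, 0.5], [-0.2, 1.3]]
[ 6.69591e+02 -3.80100e+01 -2.42000e-01] [[4.2, 0.1], [3.6, 1.5], [-6.1, -0.0], [-4.5, 0.5], [-1.4, 1.3], [-1.3, 0.8], [1.3, 1.2], [0.9, 1.2], [0.2, -0.9], [-0.0, -1.8], [-3.1, -0.0], [-0.9, 0.6]]
[5.24257e+02 3.03852e+02 1.95000e-01] [[0.1, -0.2], [0.2, 0.1], [-0.6, -0.3], [0.1, 0.3], [-0.2, -0.3], [0.2, 0.3]]
[5.28781e+02 3.07323e+02 2.27000e-01] [[-0.8, 0.4], [0.6, 0.1], [0.8, -0.4], [0.6, 0.1], [-1.0, -1.7], [-0.4, 0.6]]
[5.25440e+02 3.03817e+02 2.04000e-01] [[-0.6, 0.2], [0.0, 0.1], [-1.1, 0.2], [0.0, 0.4], [-0.7, 0.2], [0.1, 0.4], [-0.6, 1.0], [0.1, 1.5], [0.7, 0.2], [-0.2, 1.4], [-1.1, -1.1], [-1.2, 1.8]]
```

Run:
```python
from h import *
L=lambda n: np.load(n+'.npy',allow_pickle=True).item()
ps=L('scene0');pw=L('wrist1');pd=L('side1')
uw=np.array([(288,130),(243,514),(738,127),(654,495),(725,325)])/4+np.array([360,85])-.37
Xw=[(-110,48,296),(-110,-48,296),(0,48,278),(0,-48,278),(0,0,293)]
us=np.array([(357,45),(398,177),(153,103),(188,235),(167,157)])/4.4+np.array([200,100])-.4
Xs=[(-110,-48,296),(-110,48,296),(0,-48,278),(0,48,278),(0,0,293)]
ud=np.array([(416,95),(484,182),(570,66),(632,143),(598,92)])/4+np.array([180,135])-.37
Xd=Xw
def run(a,b,c):
    def f(q):
        o=[]
        for p,uv,X in zip(a,b,c):
            X=np.array(X,float); X[:2,0]-=q[3]; X[:2,2]+=0
            o.append((proj(p,T(q,X))-uv).ravel())
        return np.concatenate(o)
    r=least_squares(f,[670,-40,-.25,0]); print(r.x.round(3),f(r.x).reshape(-1,2).round(1).tolist())
run([pw],[uw],[Xw]);run([ps],[us],[Xs]);run([pd],[ud],[Xd]);run([pw,ps,pd],[uw,us,ud],[Xw,Xs,Xd])
```

```text
[ 6.73594e+02 -3.86770e+01 -2.46000e-01  8.00500e+00] [[0.3, -0.8], [-0.3, 0.8], [-1.8, -0.4], [-0.9, 0.2], [2.6, 0.4]]
[ 6.71313e+02 -4.08980e+01 -2.40000e-01  6.24400e+00] [[-0.1, 0.2], [0.1, -0.3], [0.1, 0.6], [-0.3, 0.6], [0.2, -1.1]]
[ 6.71961e+02 -4.25710e+01 -2.48000e-01  5.60600e+00] [[0.1, -0.0], [-0.3, -0.8], [-1.3, 0.3], [0.8, 1.1], [0.7, -0.7]]
[ 6.73396e+02 -3.91100e+01 -2.45000e-01  7.56300e+00] [[0.5, -0.1], [0.0, 1.3], [-2.0, 0.1], [-1.0, 0.6], [2.4, 0.9], [0.2, 1.1], [0.1, 0.6], [-0.2, 1.4], [-0.9, 1.5], [-0.3, -0.3], [-1.0, -0.5], [-1.4, -1.4], [-1.8, -0.4], [0.4, 0.2], [0.1, -1.5]]
```

Run:
```python
from h import *
P=-np.pi/2
bot.goto((525,304,290),[P,0,.204]); print(bot.sense()['t'])
p=bot.read_camera('wrist'); save(p,'wrist2.png'); np.save('wrist2.npy',p,allow_pickle=True)
print(bot.sense()['gripper_width'],proj(p,T([525,304,.204],[(0,-80,140),(0,80,140),(45,75,60),(-45,75,60),(45,-75,60),(-45,-75,60)])).round(0).tolist())
```

```text
4.25
85.16402546309163 [[286.0, 279.0], [285.0, 107.0], [327.0, 115.0], [244.0, 115.0], [322.0, 243.0], [249.0, 243.0]]
```

View pics/wrist2.png

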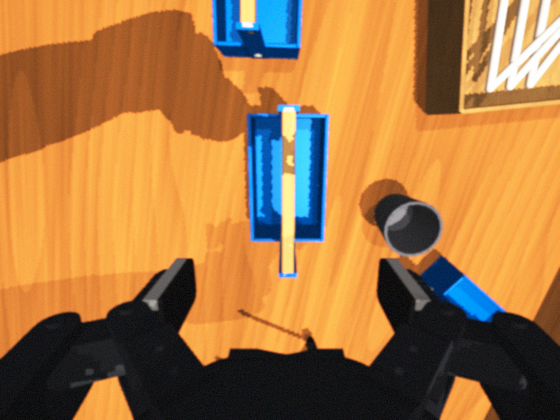

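Run:
```python
from h import *
p=np.load('wrist2.npy',allow_pickle=True).item()
c=p['color'][:,:,::-1]
cv2.imwrite('pics/cw2.png',cv2.resize(c[90:290,200:360],None,fx=3,fy=3,interpolation=cv2.INTER_CUBIC))
uv=[(288.5,276.5),(288.5,107.5),(328,115),(249,114.5),(325,241),(250,241)]
q,r=fit([p],[uv],[[(0,-80,140),(0,80,140),(45,75,60),(-45,75,60),(45,-75,60),(-45,-75,60)]],[525,304,.2]); print(q,r.round(1).tolist())
```

```text
[5.27543372e+02 3.05308818e+02 2.01906625e-01] [[-0.3, 1.6], [0.2, -1.5], [1.2, -0.8], [-2.3, -0.3], [-0.6, 1.2], [1.0, 1.2]]
```

View pics/cw2.png

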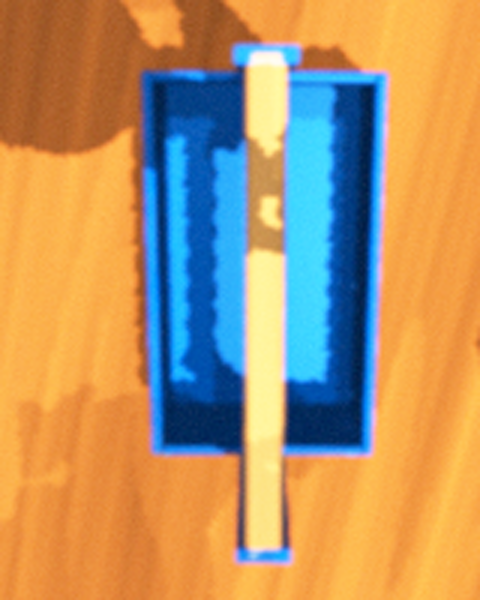

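Run:
```python
from h import *
P=-np.pi/2; O=[P,0,.202]
bot.movel((527,305,200),O,feed=150)
print(bot.movel((527,305,140),feed=80,threshold=8), bot.sense()['eef_pos'])
bot.command_gripper(0,60)
s=bot.sense(); print(s['t'],s['gripper_width'],np.round(s['wrist_force'],1))
bot.movel((527,305,180),feed=80)
bot.movel((527,305,334),feed=150)
s=bot.sense(); print(s['t'],s['gripper_width'],np.round(s['wrist_force'],1),np.round(s['moment'],2))
for n in ['scene','side']:
    p=bot.read_camera(n); save(p,n+'3.png')
```

```text
False [527.26555464 305.13994624 140.44647776]
6.6167 10.835299225662569 [ 0.7  0.2 -0.3]
8.4417 10.796992495354848 [ 0.5 -0.4 -3.6] [-0.04 -0.04  0.08]
```

View pics/scene3.png

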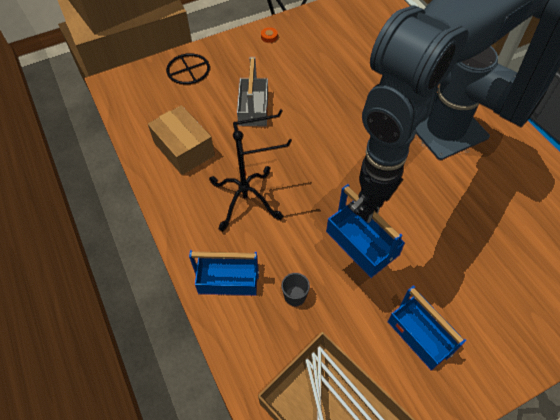

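View pics/side3.png

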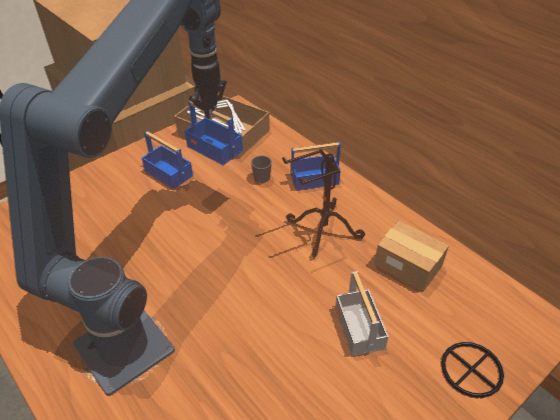

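```bash
cat >> h.py <<'E'
S=[672.8,-39.8,-0.245]
def st(x,z,y=0): return T(S,[(x,y,z)])[0]
E
python3 - <<'E'
from h import *
P=-np.pi/2; O=[P,0,-.245]
print(st(-205,334))
bot.movel(st(-205,334),O,feed=130)
s=bot.sense(); print(s['t'],s['gripper_width'],s['eef_pos'],s['tool_rot'],np.round(s['wrist_force'],1))
ims=[]
for n in ['scene','side','wrist']:
    p=bot.read_camera(n); np.save(n+'4.npy',p,allow_pickle=True); save(p,n+'4.png')
    print(n,proj(p,T(S,[(-110,48,278),(-110,-48,278),(0,48,278),(0,-48,278),(-205,80,334-6),(-205,-80,334-6)])).round(0).tolist())
E
```

```text
[473.92184838   9.92404658 334.        ]
11.0 10.99354674642004 [474.01791956  10.33566266 333.94025457] [-1.57057543e+00  1.29045906e-04 -2.44284856e-01] [-0.2  0.7 -3.5]
scene [[287.0, 146.0], [278.0, 116.0], [242.0, 154.0], [234.0, 124.0], [331.0, 135.0], [313.0, 86.0]]
side [[285.0, 162.0], [302.0, 183.0], [320.0, 151.0], [338.0, 171.0], [248.0, 151.0], [274.0, 188.0]]
wrist [[454.0, 162.0], [432.0, 310.0], [649.0, 162.0], [601.0, 310.0], [287.0, 94.0], [286.0, 419.0]]
```

View pics/scene4.png

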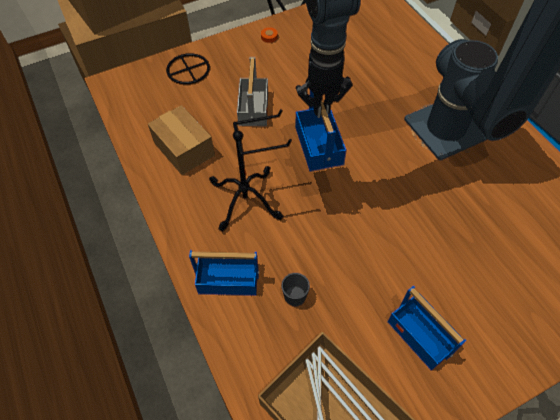

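View pics/side4.png

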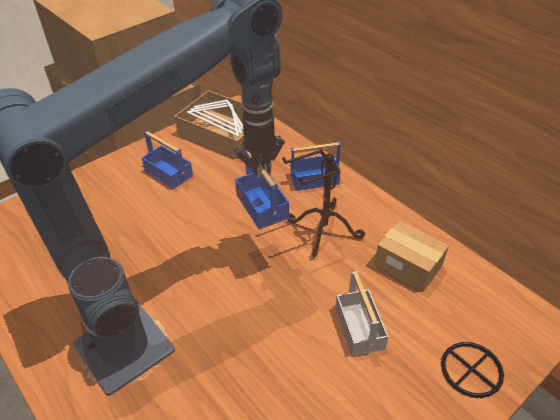

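View pics/wrist4.png

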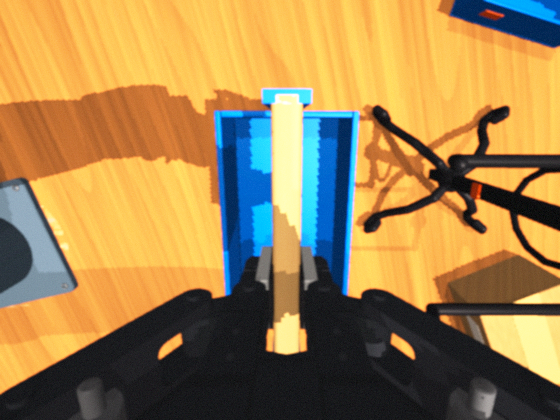

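Run:
```python
from h import *
a=[]
for n,(x,y) in [('scene',(220,80)),('side',(220,130))]:
    p=np.load(n+'4.npy',allow_pickle=True).item(); c=p['color'][:,:,::-1]
    k=cv2.resize(c[y:y+130,x:x+130],None,fx=3,fy=3,interpolation=cv2.INTER_CUBIC)
    X=T([*st(-205,0)[:2],-.245],[(0,80,328),(0,-80,328),(45,75,194),(45,-75,194),(-45,75,194),(-45,-75,194)])
    for u,v in proj(p,X): cv2.circle(k,(int((u-x)*3),int((v-y)*3)),3,(0,255,0),1)
    a.append(k)
cv2.imwrite('pics/c4.png',np.hstack(a))
```

```text
(no output)
```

View pics/c4.png

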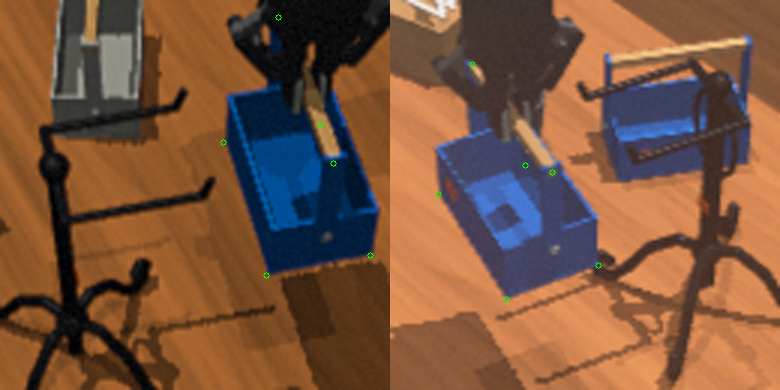

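Run:
```python
from h import *
print(bot.movel(st(-82,334),feed=60,threshold=10))
s=bot.sense(); print(s['t'],s['eef_pos'],np.round(s['wrist_force'],1))
for n in ['scene','side','wrist']:
    p=bot.read_camera(n); save(p,n+'5.png')
    if n!='wrist': 
        x,y=(190,80) if n=='scene' else (240,110)
        cv2.imwrite('pics/c5%s.png'%n,cv2.resize(p['color'][y:y+130,x:x+130,::-1],None,fx=3,fy=3,interpolation=cv2.INTER_CUBIC))
cv2.imwrite('pics/c5.png',np.hstack([cv2.imread('pics/c5scene.png'),cv2.imread('pics/c5side.png')]))
```

```text
False
13.35 [593.04646785 -19.81974903 334.23762218] [-0.2 -0.3 -2.6]
```

View pics/c5.png

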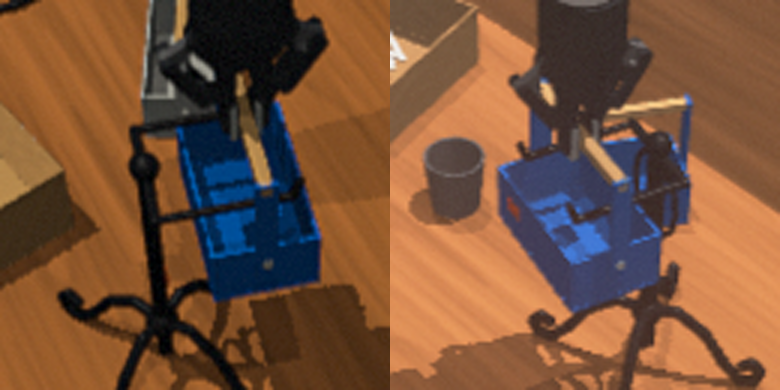

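View pics/wrist5.png

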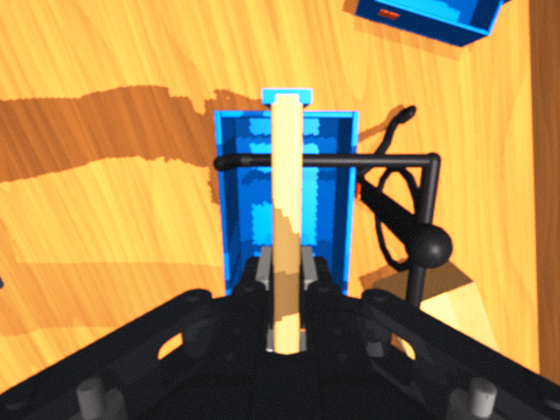

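Run:
```python
from h import *
print(bot.movel(st(-82,299),feed=60,threshold=10))
s=bot.sense(); print(s['t'],s['eef_pos'],np.round(s['wrist_force'],1))
print(bot.movel(st(-82,290),feed=15,threshold=4))
s=bot.sense(); print(s['t'],s['eef_pos'],np.round(s['wrist_force'],1),np.round(s['moment'],2))
for n in ['scene','side','wrist']:
    p=bot.read_camera(n); save(p,n+'6.png')
    if n!='wrist': 
        x,y=(190,80) if n=='scene' else (240,110)
        cv2.imwrite('pics/c6%s.png'%n,cv2.resize(p['color'][y:y+130,x:x+130,::-1],None,fx=3,fy=3,interpolation=cv2.INTER_CUBIC))
cv2.imwrite('pics/c6.png',np.hstack([cv2.imread('pics/c6scene.png'),cv2.imread('pics/c6side.png')]))
```

```text
False
14.2333 [593.27048561 -19.93153029 299.21006795] [ 0.3  0.6 -3.5]
True
14.6667 [593.50453173 -19.94014254 294.09764847] [-0.3  0.1  4.8] [ 0.02 -0.   -0.05]
```

View pics/c6.png

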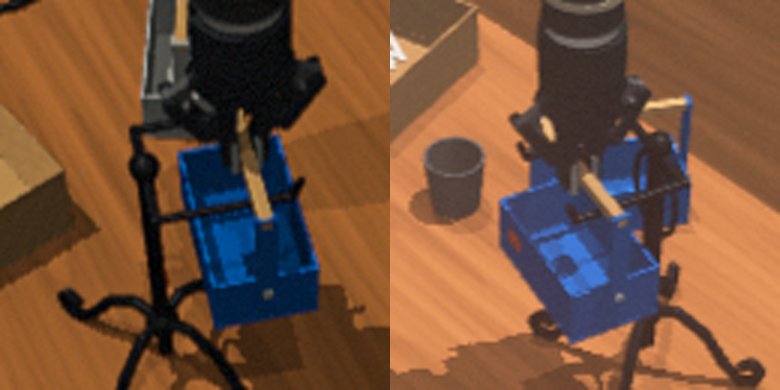

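View pics/wrist6.png

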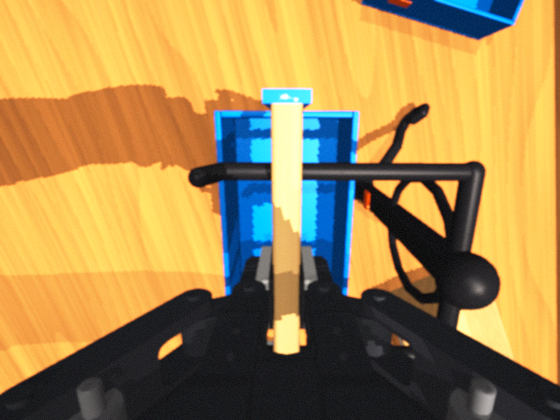

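Run:
```python
from h import *
bot.command_gripper(30)
s=bot.sense(); print(s['t'],s['gripper_width'],s['eef_pos'],np.round(s['wrist_force'],1))
bot.wait(0.5)
print(bot.movel(st(-82,330),feed=50,threshold=6))
s=bot.sense(); print(s['t'],s['eef_pos'],np.round(s['wrist_force'],1))
p=bot.read_camera('wrist'); save(p,'wrist7.png')
```

```text
15.1417 29.887568477909262 [592.47605915 -19.79229875 290.83294374] [-0.4 -0.2 -0.1]
False
16.5583 [593.21763532 -19.89232558 329.63096824] [-0.1 -0.4 -0.4]
```

View pics/wrist7.png

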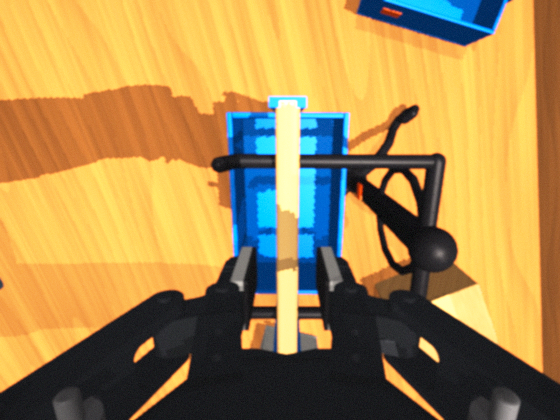

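Released; the bar rests across both prongs. Retreat upward and back, then check.

Run:
```python
from h import *
P=-np.pi/2
bot.movel(st(-82,430),feed=120)
bot.goto((380,60,480),[P,0,-.245])
bot.wait(0.5)
s=bot.sense(); print(s['t'],s['eef_pos'],np.round(s['wrist_force'],1))
Q=[*st(-82,0)[:2],-.245]
a=[]
for n in ['scene','side','wrist']:
    p=bot.read_camera(n); save(p,n+'8.png')
    x,y=dict(scene=(190,80),side=(240,110),wrist=(360,60))[n]
    k=cv2.resize(p['color'][y:y+190,x:x+190,::-1],None,fx=3,fy=3,interpolation=cv2.INTER_CUBIC)
    for u,v in proj(p,T(Q,[(0,80,294),(0,-80,294),(45,75,214),(45,-75,214),(-45,75,214),(-45,-75,214),(-45,75,154),(-45,-75,154)])): cv2.circle(k,(int((u-x)*3),int((v-y)*3)),4,(0,255,0),1)
    cv2.imwrite('pics/c8%s.png'%n,k)
    for t in ['grey_caddy','candle_cup']:
        for d in bot.search_frame(t,p)[:1]: print(n,t,round(d['confidence'],2),c2w(p,d['position']).round(0))
```

```text
19.0167 [380.29768674  59.90737024 479.80547071] [ 0.6 -0.6 -0.2]
scene grey_caddy 0.71 [ 497. -370.   41.]
scene candle_cup 0.9 [680. 270.  42.]
side grey_caddy 0.84 [ 496. -353.   38.]
side candle_cup 0.9 [677. 273.  47.]
wrist grey_caddy 0.52 [ 489. -374.   58.]
```

View pics/c8scene.png

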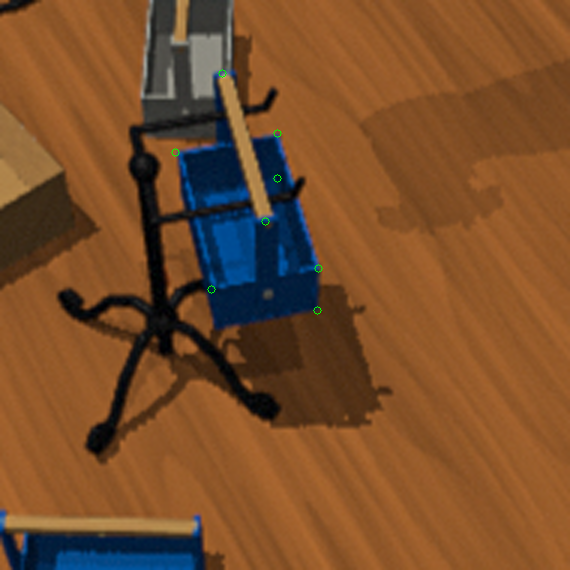

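View pics/c8side.png

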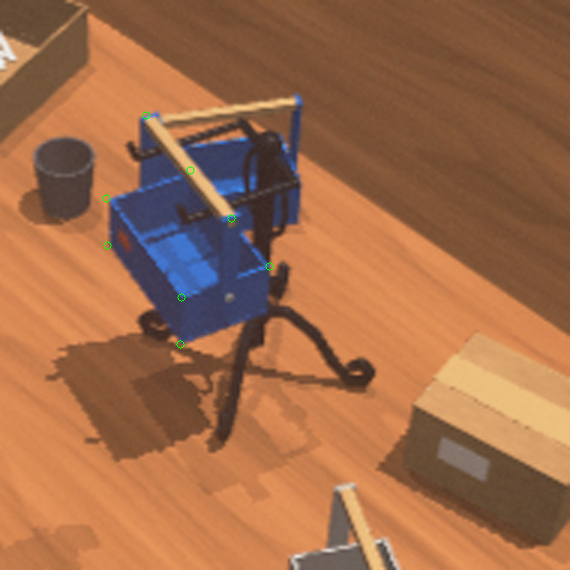

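View pics/c8wrist.png

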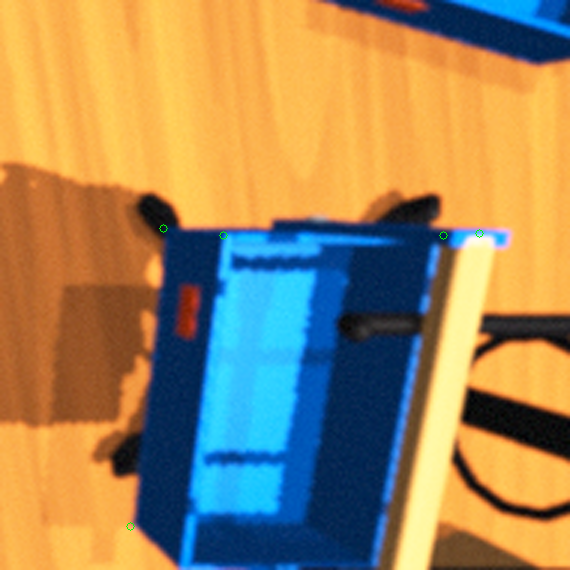

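View pics/side8.png

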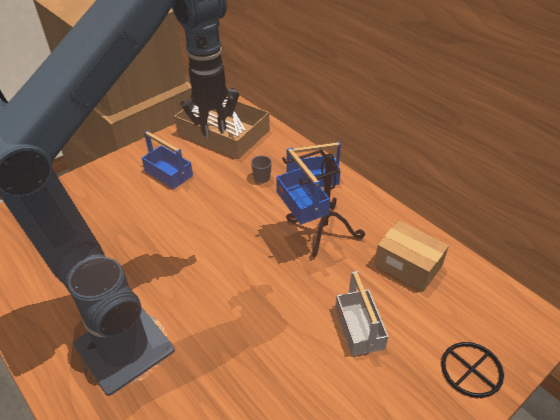

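Run:
```python
from h import *
bot.sign_off(); print(bot.sense()['t'])
```

```text
the job is handed in; nothing more can be done
the job is handed in; nothing more can be done
```

The blue caddy is hanging on the stand's double hook, and the job is handed in at about 19.3 s, with no verdict reported.

I took the blue caddy nearest the base, at about (527, 305) mm, and gripped the middle of its bar. I carried it in from the open side of the prongs and lowered it until the bar touched, with the TCP at z = 294 mm, the height expected from the stand's dimensions. Then I released it, lifted clear and backed the arm away.

- **Hanging:** All three cameras show the bar lying across both prongs, between the tips and the column. The caddy's visible corners fall within about 1–4 pixels of where a level caddy should be.
- **Robot clear:** The wrist force read under 1 N after backing off.
- **Other things:** The networks put the grey caddy and candle cup where they started, within their usual error. The exception is one side-camera reading of the grey caddy, about 10 mm off in y. The other cameras did not show a shift. I also did not check the candle cup in the wrist camera, because it was not detected there.
- **Stand shape:** The stand images did not fit the stated dimensions at first. The prong tips appear to lean about 6–8 mm farther towards the robot than the stated 110 mm. I allowed for that and hung the bar at x = -82 mm.

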